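# Lock the coffee pod box

## Task

The pod box has been filled: close its hinged lid fully, then take the key from its wooden stand and push it all the way down into the lock on the box (the pins are sticky, so jiggle the key if it drags). Turn it clockwise, seen from above, a quarter turn until it stops, so that the steel tongue swings over the lid. The lock springs back when let go, so finish still gripping the key and holding it turned; leave the tin, the spice jar and the candle where they stand.

Things in the scene. Friction and masses are not known exactly. Their poses are not given: they have to be found in the camera images.
- pod_box: Grey metal box, fixed, 140 (x) x 240 (y) mm, rim 70 mm high. Origin: centre of its underside; z up, front at -x. The open pod compartment takes y = -50 to +120 mm; the solid lock deck (top at 70 mm) takes y = -120 to -50 mm and carries the steel lock head, 50 x 50 mm, centred at x = 0, y = -85 mm, top at 104 mm.
- lid (a joint): Lid angle in rad: 0 shut, growing as it opens upward (up to 1.2). Stiff hinge along the box's y axis at box x = +70, z = 70 mm (far side); the lid stays where it is left and closes when pressed down with about 2 to 3 N near its front edge. Starts open 0.5 to 0.95. Nothing rises above the rim inside.
- lid_edge (a point): Point on the lid's outer (upper) face in the middle of its width (168 mm), 3 mm in from its free front edge, 137 mm from the hinge line; box y = +35 mm. When shut it lies at box x = -67, z = 76 mm. The lid is 6 mm thick; a 50 mm wide tab stands 9 mm out from the edge.
- lock_mouth (a point): Centre of the keyhole on the top face of the lock head (104 mm above the bench); its axes are the box's. The keyhole is a slot 16 mm (along box x) x 6 mm (along y), with a 2 mm chamfer, through a fixed 6 mm plate. Under it lies the turning plug with a channel 15.6 x 5.4 mm. The key can be turned only when more than 20 mm deep; at 24 mm its collar sits on the plate.
- plug (a joint): Turn of the lock plug in rad: 0 at rest (channel in line with the keyhole, tongue towards the front of the box), growing clockwise seen from above, stop at 1.5 with the tongue over the lid. A spring turns it back when let go; it takes about 0.1 N m to hold. The key has about 0.1 rad of play in it.
- key: Key upright in the stand, 64 mm long, 50 g. Origin: its tip (lowest point); z up, x along the blade's width, y through its thickness. Blade 14 (x) x 4 (y) mm up to 14 mm, V-shaped tip; round neck 4 mm thick up to 24 mm; collar 16 mm across from 24 to 28 mm; black head 28 (x) x 10 (y) mm from 28 to 64 mm, to be gripped across its 10 mm. The same when turned half a turn about z.
- key_tip (a point): The tip of the key (same point and axes as key). In the lock, two sticky pins, one on either side of the blade, catch it while the tip is about 12 to 20 mm deep: under a straight push the key sticks there, even at 20 to 30 N. Twisting it to and fro by about 0.08 rad while it goes down works the pins aside at under 10 N; once pushed aside they stay there.
- key_stand: Fixed dark wooden block, 60 x 50 x 34 mm on a foot 70 x 60 x 6 mm, origin at the centre of its underside. The key stands in a slot 16 (x) x 6 (y) mm in its top, its collar resting on the top face, its tip 10 mm above the bench.
- tin: Food tin 57 mm across, 72 mm high, behind the box; origin at the centre of its underside. Leave alone.
- spice_jar: Spice jar 46 mm across, 106 mm high, behind the key stand; origin at the centre of its underside. Leave alone.
- candle: Tea light 38 mm across, 15 mm high, in front of the box; origin at the centre of its underside. Leave alone.

How it is judged:
By the outcome, as a careful person would: the job done as asked, in the order asked, and still so for the second after the job is handed in, while the arm keeps its last pose, push and grip.
It also fails if it takes over 70 s, if anything falls off the work surface, if the arm or the gripper's body presses on something with over 40 N, if the wrist force passes 120 N, or if a joint passes its speed limit or range.

## Robot

A 7-joint arm with a two-finger parallel gripper is mounted at the origin on a cart in front of the work surface, level with it; the furniture and walls round the work are solid. World frame = base frame: x ahead of the robot, y to its left, z up, the work surface at z = 0. Lengths are in m, angles in rad, forces in N, time in s.
With the tool pointing down it reaches from about 0.425 to 0.95 m from the base axis. Payload 4.7 kg.
Tool frame: the origin (TCP) lies at the very end of the fingers, on their centre line; the grasp point (between the pads) lies 19 mm behind it; z points along the fingers, y is the line along which they close (so a half turn about z gives the same grasp; the last joint's range is limited). The gripper opens to 85 mm and grips with 20 to 120 N. Pads are 22 mm wide; open, the fingers measure 114 mm over their backs; the gripper's body (76 mm by 85 mm) begins 54 mm behind the grasp point. The pads swing forward as they close: fully open they stand 13 mm farther back than shut.
Start: joints at [1.226, 0.469, -0.049, 1.532, 0.024, 1.141, -0.082], TCP at [0.21, -0.642, 0.231] pointing down, gripper open.
Joint ranges: [-2.59, 2.59], [-0.33, 1.99], [-1.39, 1.29], [0.1, 2.45], [-1.04, 4.18], [0.21, 1.99], [-2.66, 2.66]. Speed limits (rad/s): [2.57, 2.57, 3.14, 3.14, 3.14, 3.14, 3.14].

## Interface

Orientations are given as a unit quaternion [x, y, z, w].
In Python, from cell import ctrl, optics gives the robot as it stands.
- The arm moves only by the tool step_arm, never from a script. Its argument "increments" is a list of rows, each a list of 5 numbers: the shift along the world's x, y, z in mm, then the turn about the world's z in rad, then the finger opening in mm, from 0 to 85.4. In form: [[x, y, z, twist, grip], ...]. A call has exactly 5 rows; each row shifts and turns the commanded pose from where the row before left it; what a row does not reach is not made up. A row lasts 1/10 s, in which the tool goes at most 50 mm and 8.59 degrees, less where a joint would pass 70% of its speed; a pose out of reach is approached as far as the arm can. A call with a gripper value outside its range is refused whole. The fingers move at their own pace and stop on an object; "newtons" is the grip in N (left out, the last holds). Time passes only in rows, so rows that do not move let the fingers close, or fill a call up. It gives the time, the measured TCP pose, the force, the opening and the grip force at its end, in the units of the state.
- ctrl.state(): the state, without advancing time (a new reading comes with each control period).
- optics.capture(name): name is "scene" or "top" or "wrist"; returns (picture, depth): 400x640x3 uint8, red, green, blue; 400x640 float32, m along the optical axis (not along the pixel's ray), 0 where there is no reading.
- optics.camera_model(name): a dict with "K" (3x3 intrinsics, pixels), "position" and "rotation" of the camera in the world. Camera axes: x right, y up, looking along -z (the intrinsics and any distortion apply to the point x, -y, -z); pixel columns grow to the right and rows downward; lengths in m; the calibration is good to about 2 mm. A picture is of the moment at which its call begins: read the wrist's pose just before it. camera_model takes no time and is no camera call; for the wrist camera it gives the pose at the moment of the call.
- ctrl.hand_in(): hands the job in; it is judged then, once.
Trained networks look in the newest picture that a camera, given by its name, has taken for a name from the list of things; names that differ only in an ending like _2 or _b are one class to them, and where a whole thing is asked for, a point or a joint stands for the part that bears it (a point fixed in the world has none). Each returns a list of dicts, best first, with "p" (0 to 1); they miss things now and then, are a little off and sometimes report something else, mostly with a low value. They report only what shows in the picture. A call takes as long as a camera call.
- optics.cut_out(camera, query): "pixels" (400x640 bool, what is visible of it) and "box" ([left, top, width, height] in pixels, round what is visible of it).
The state is a dict: "t": time; "joint_positions": joint angles; "joint_velocities": joint speeds; "joint_efforts": joint torques, N m; "position": TCP position; "tcp_rot": TCP orientation; "contact_force": force on the tool from outside, world axes, zero at the start; "ft_torque": the same for the moment, N m; "grip_width": opening from 0.0 (shut) to 1.0 (fully open); "gripper_force": force on a finger pad.
Only numpy, scipy, OpenCV 4.12 (cv2) and the standard library are available. Lean on these libraries where they do the work, as an engineer would, in place of code of your own. Each camera call takes 0.05 s, during which the arm holds its last target. There are 200 camera calls.

## Working session

There is one attempt and no reset: what is moved stays moved. The work goes in short steps, Python scripts to look and compute and a tool call to move; the robot and the scene stay as the last step left them, time stands still between calls to the robot, and variables do not carry over. Pictures are saved under pics/ and viewed, at most 10 in all, crops included, and the job is handed in when it is done.

Besides the shell and the picture viewer there is one more tool, called after ">>>" by a JSON object that holds its "api" and its "payload". step_arm: Moves the arm, as the interface text tells. Its arguments: {"type":"object","properties":{"increments":{"type":"array","items":{"type":"array","items":{"type":"number"}}},"newtons":{"type":"number"}},"required":["increments"]}

```bash
mkdir -p pics; ls; cat > h.py <<'E'
import numpy as np, cv2
from cell import ctrl, optics
def cam(n):
    m=optics.camera_model(n); return np.array(m["K"]),np.array(m["position"]),np.array(m["rotation"]),m
def pts(n,d,mask):
    K,p,R,m=cam(n); v,u=np.nonzero(mask&(d>0)); z=d[v,u]
    c=np.stack([(u-K[0,2])/K[0,0]*z,-(v-K[1,2])/K[1,1]*z,-z],1)
    return c@R.T+p
def px(n,P):
    K,p,R,m=cam(n); c=(np.atleast_2d(P)-p)@R
    return np.stack([K[0,0]*c[:,0]/-c[:,2]+K[0,2],K[1,1]*-c[:,1]/-c[:,2]+K[1,2]],1)
E
python3 - <<'E'
from h import *
s=ctrl.state(); print(s["t"],s["position"],s["tcp_rot"],s["grip_width"],s["contact_force"])
for n in ["scene","top"]:
    a,d=optics.capture(n); cv2.imwrite(f"pics/{n}0.png",a[:,:,::-1]); m=cam(n)[3]; print(n,m)
    np.savez(f"{n}0.npz",a=a,d=d)
    for q in ["pod_box","lid","lid_edge","plug","key","key_stand","tin","spice_jar","candle"]:
        r=optics.cut_out(n,q)
        for o in r[:2]:
            P=pts(n,d,o["pixels"])
            if len(P): print(q,round(o["p"],2),o["box"],np.median(P,0).round(3),np.percentile(P,2,0).round(3),np.percentile(P,98,0).round(3))
E
```

```text
pics
0.0 [ 0.20944177 -0.64106165  0.23023591] [ 9.87559291e-01  1.57243900e-01 -1.96712239e-04 -9.81286622e-04] 1.002945971354837 [-0.6696179  -0.42306825 -0.23719376]
scene {'K': array([[519.81741573,   0.        , 322.91022642],
       [  0.        , 519.81741573, 205.60183076],
       [  0.        ,   0.        ,   1.        ]]), 'position': array([-0.11971606,  0.48455662,  1.12052837]), 'rotation': array([-0.13241334,  0.32957396,  0.85976371, -0.36695242])}Traceback (most recent call last):
  File "<stdin>", line 9, in <module>
  File "h.py", line 8, in pts
    return c@R.T+p
           ~^~~~
ValueError: matmul: Input operand 1 has a mismatch in its core dimension 0, with gufunc signature (n?,k),(k,m?)->(n?,m?) (size 4 is different from 3)
```

```bash
sed -i 's/np.array(m\["rotation"\]),m/Rot.from_quat(m["rotation"]).as_matrix(),m/; 1a from scipy.spatial.transform import Rotation as Rot' h.py
python3 - <<'E'
from h import *
for n in ["scene","top"]:
    a,d=optics.capture(n); cv2.imwrite(f"pics/{n}0.png",a[:,:,::-1]); m=cam(n)[3]; print(n,m)
    np.savez(f"{n}0.npz",a=a,d=d); 
    for q in ["pod_box","lid","plug","key","key_stand","tin","spice_jar","candle"]:
        r=optics.cut_out(n,q)
        for o in r[:2]:
            P=pts(n,d,o["pixels"])
            if len(P): print(q,round(o["p"],2),o["box"],np.median(P,0).round(3),np.percentile(P,2,0).round(3),np.percentile(P,98,0).round(3)); np.save(f"{n}_{q}{'' if o is r[0] else 2}.npy",o["pixels"])
E
```

```text
scene {'K': array([[519.81741573,   0.        , 322.91022642],
       [  0.        , 519.81741573, 205.60183076],
       [  0.        ,   0.        ,   1.        ]]), 'position': array([-0.11971606,  0.48455662,  1.12052837]), 'rotation': array([-0.13241334,  0.32957396,  0.85976371, -0.36695242])}
pod_box 0.66 [229.8, 218.0, 112.0, 97.1] [0.464 0.031 0.068] [ 0.4   -0.092  0.001] [0.559 0.136 0.144]
lid 0.85 [232.2, 228.8, 78.1, 48.1] [0.489 0.05  0.117] [ 0.429 -0.036  0.074] [0.559 0.128 0.147]
lid 0.59 [226.8, 216.0, 27.2, 32.4] [0.628 0.039 0.062] [0.612 0.007 0.001] [0.665 0.059 0.074]
key 0.45 [366.5, 185.1, 8.1, 13.3] [ 0.5   -0.318  0.062] [ 0.488 -0.327  0.038] [ 0.514 -0.313  0.078]
key_stand 0.57 [353.1, 189.2, 30.0, 25.3] [ 0.489 -0.305  0.028] [ 0.468 -0.348  0.001] [ 0.53  -0.291  0.038]
tin 0.9 [225.2, 215.7, 27.5, 33.7] [0.628 0.038 0.065] [0.612 0.006 0.004] [0.666 0.059 0.074]
spice_jar 0.84 [341.3, 132.2, 17.4, 33.6] [ 0.647 -0.39   0.07 ] [ 0.634 -0.42   0.004] [ 0.674 -0.378  0.109]
candle 0.47 [371.3, 250.0, 11.4, 8.3] [ 0.362 -0.196  0.009] [ 0.345 -0.213  0.0
[... 666 characters left out ...]
] [ 0.505 -0.319  0.072] [ 0.492 -0.325  0.036] [ 0.518 -0.315  0.079]
key_stand 0.56 [379.5, 201.5, 27.6, 26.5] [ 0.499 -0.315  0.034] [ 0.473 -0.349  0.001] [ 0.537 -0.292  0.052]
tin 0.7 [247.9, 145.3, 29.3, 29.7] [0.639 0.029 0.069] [ 0.616  0.003 -0.002] [0.67  0.062 0.076]
tin 0.27 [210.0, 183.3, 107.0, 70.7] [0.48  0.011 0.099] [ 0.411 -0.105  0.002] [0.559 0.128 0.145]
spice_jar 0.59 [416.5, 140.0, 24.1, 24.6] [ 0.655 -0.397  0.103] [ 0.64  -0.421  0.013] [ 0.683 -0.38   0.111]
candle 0.56 [337.2, 258.4, 15.3, 12.3] [ 0.365 -0.196  0.008] [ 0.352 -0.21   0.003] [ 0.381 -0.181  0.014]
candle 0.33 [207.2, 179.4, 79.0, 58.7] [0.496 0.045 0.114] [ 0.435 -0.037  0.073] [0.563 0.127 0.147]
```

View pics/scene0.png

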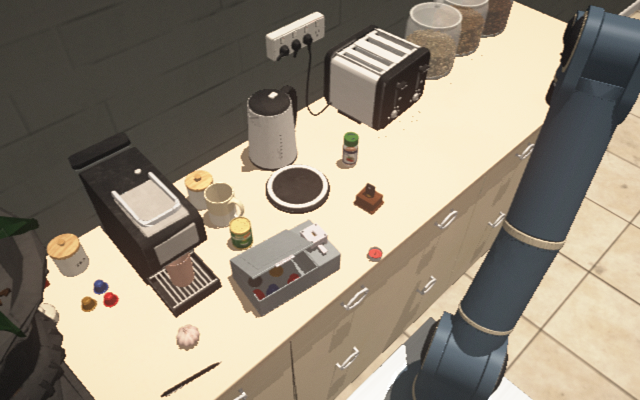

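View pics/top0.png

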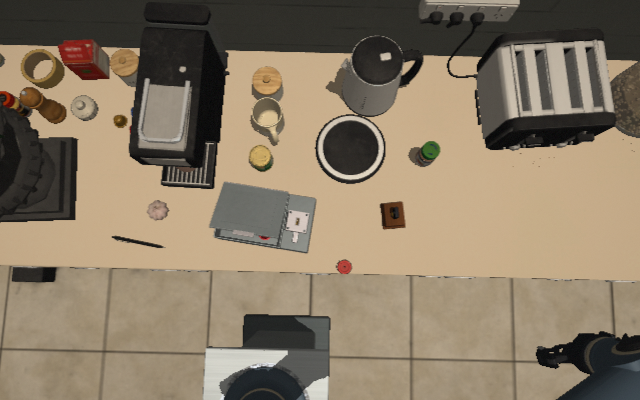

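```bash
cat >> h.py <<'E'
def rect(P2):
    (c,s,a)=cv2.minAreaRect((P2*1000).astype(np.float32)); return np.round(c,1),np.round(s,1),round(a,1)
def trim(P,lo=1,hi=99):
    a,b=np.percentile(P,lo,0),np.percentile(P,hi,0); return P[((P>=a)&(P<=b)).all(1)]
E
python3 - <<'E'
from h import *
from scipy.spatial.transform import Rotation as Rot
for n in ["scene","top"]:
    d=np.load(f"{n}0.npz")["d"]; A=pts(n,d,np.ones_like(d,bool))
    L=pts(n,d,cv2.erode(np.load(f"{n}_lid.npy").astype(np.uint8),np.ones((3,3)))>0)
    for _ in range(4):
        c=L.mean(0); nn=np.linalg.svd(L-c,full_matrices=False)[2][2]; nn*=np.sign(nn[2]); r=(L-c)@nn; L=L[abs(r)<max(2*r.std(),.002)]
    h=np.cross(nn,[0,0,1]); h/=np.linalg.norm(h)
    print(n,"lid n",nn.round(3),"angle",np.arccos(nn[2]).round(3),"hinge yaw",np.degrees(np.arctan2(h[1],h[0])).round(1),"rms",r.std())
    f=np.cross(nn,h); q=(L-c)@np.stack([h,f]).T; print("lid extents",np.percentile(q,[1,99],0).round(3), c.round(3), f.round(3),h.round(3))
    near=(abs(A[:,0]-.48)<.12)&(A[:,1]>-.13)&(A[:,1]<-.01)
    T=A[near&(abs(A[:,2]-.104)<.006)]; T=T[T[:,1]<-.04]; print("head",len(T),np.median(T,0).round(4),rect(trim(T[:,:2])))
    near=(abs(A[:,0]-.5)<.06)&(abs(A[:,1]+.32)<.06)
    T=A[near&(abs(A[:,2]-.034)<.006)]; print("stand",len(T),np.median(T,0).round(4),rect(trim(T[:,:2])))
    T=A[near&(A[:,2]>.062)]; print("key",len(T),np.median(T,0).round(4),rect(T[:,:2]))
E
```

```text
scene lid n [ 0.484 -0.068  0.873] angle 0.51 hinge yaw -98.0 rms 0.0009377421423730915
lid extents [[-0.077 -0.066]
 [ 0.082  0.07 ]] [0.49  0.05  0.116] [ 0.864 -0.122 -0.489] [-0.14 -0.99  0.  ]
head 328 [ 0.4691 -0.0722  0.1044] (array([468.3, -71.9]), array([50.3, 51.5]), 84.3)
stand 242 [ 0.4937 -0.3123  0.0348] (array([ 501.2, -320.1]), array([61.3, 54.1]), 1.0)
key 54 [ 0.5005 -0.3177  0.0714] (array([ 502. , -320.2]), array([29.6, 15.8]), 1.1)
top lid n [ 0.486 -0.067  0.872] angle 0.512 hinge yaw -97.9 rms 0.0016280453785482525
lid extents [[-0.078 -0.068]
 [ 0.079  0.069]] [0.497 0.045 0.114] [ 0.863 -0.119 -0.49 ] [-0.137 -0.991  0.   ]
head 396 [ 0.4732 -0.0719  0.1047] (array([473.1, -72.3]), array([50.2, 50.2]), 82.5)
stand 365 [ 0.5044 -0.318   0.0349] (array([ 506. , -321.3]), array([59.8, 50. ]), 5.0)
key 50 [ 0.5055 -0.3203  0.074 ] (array([ 505.2, -321.4]), array([26.1, 10.1]), 6.0)
```

>>> {"api": "step_arm", "payload": {"increments": [[30, 40, 0, 0.145, 0], [30, 40, 0, 0.145, 0], [30, 40, 0, 0.145, 0], [30, 40, 0, 0.145, 0], [30, 40, 0, 0.145, 0]], "newtons": 30}}

```text
t: 1.5
position: [0.3606, -0.44, 0.2317]
tcp_rot: [0.866, 0.5, 0.0, 0.0]
contact_force: [1.2, -1.3, -0.5]
grip_width: 0.14
gripper_force: 0.0
```

>>> {"api": "step_arm", "payload": {"increments": [[20, 30, 0, 0.145, 0], [20, 30, 0, 0.145, 0], [20, 30, 0, 0.145, 0], [10, 20, 0, 0.145, 0], [0, 0, 0, 0.145, 0]]}}

```text
t: 2.0
position: [0.4321, -0.3275, 0.2319]
tcp_rot: [0.63, 0.777, 0.001, 0.0]
contact_force: [0.5, 0.5, -0.1]
grip_width: 0.001
gripper_force: 0.0
```

```bash
python3 - <<'E'
from h import *
s=ctrl.state(); print(s["t"],s["position"].round(4),s["tcp_rot"].round(3),s["joint_positions"].round(2),s["contact_force"])
n="wrist"
K,p,R,m=cam(n); print(p,R.round(2))
a,d=optics.capture(n); cv2.imwrite("pics/w1.png",a[:,:,::-1])
A=pts(n,d,np.ones_like(d,bool)); near=(abs(A[:,0]-.5)<.06)&(abs(A[:,1]+.32)<.06)
T=A[near&(abs(A[:,2]-.034)<.004)]; print("stand",len(T),rect(trim(T[:,:2])) if len(T)>9 else 0)
T=A[near&(abs(A[:,2]-.074)<.01)]; print("key",len(T),np.median(T,0),rect(trim(T[:,:2])) if len(T)>9 else 0)
print(px(n,[[.505,-.321,.074],[.473,-.072,.104]]))
E
```

```text
2.0 [ 0.4321 -0.3275  0.2319] [0.63  0.777 0.001 0.   ] [ 0.96  0.29 -0.48  1.83  0.15  1.06  0.64] [ 0.48818831  0.54166123 -0.12341118]
[ 0.41394398 -0.24543589  0.37464447] [[ 0.98 -0.19 -0.07]
 [ 0.21  0.92  0.32]
 [ 0.   -0.33  0.94]]
stand 2415 (array([ 502.7, -324.7]), array([60.5, 50.5]), 6.5)
key 423 [ 0.50152286 -0.32331088  0.07360129] (array([ 502. , -324.3]), array([27.2, 10.2]), 4.8)
[[ 406.69662191  177.60142329]
 [ 489.00650686 -230.57565535]]
```

>>> {"api": "step_arm", "payload": {"increments": [[2, 45, 0, 0.145, 0], [2, 45, 0, 0.145, 0], [2, 45, 0, 0.145, 0], [2, 45, 0, 0.145, 0], [2, 45, 0, 0.145, 0]]}}

```text
t: 2.55
position: [0.4395, -0.1056, 0.2316]
tcp_rot: [0.319, 0.948, -0.0, 0.0]
contact_force: [1.5, 0.6, 0.1]
grip_width: 0.003
gripper_force: 0.0
```

>>> {"api": "step_arm", "payload": {"increments": [[2, 45, 0, 0.145, 0], [2, 45, 0, 0.145, 0], [2, 45, -10, 0.145, 0], [2, 20, -20, 0.145, 0], [0, 0, -20, 0, 0]]}}

```text
t: 3.05
position: [0.4483, 0.0516, 0.1816]
tcp_rot: [0.033, 0.999, 0.001, 0.001]
contact_force: [-0.1, -1.1, -0.1]
grip_width: 0.003
gripper_force: 0.0
```

>>> {"api": "step_arm", "payload": {"increments": [[0, 0, -20, 0, 0], [0, 0, -10, 0, 0], [0, 0, -10, 0, 0], [-2, 0, -8, 0, 0], [-2, 0, -8, 0, 0]]}}

```text
t: 3.55
position: [0.4441, 0.0483, 0.1253]
tcp_rot: [0.036, 0.999, 0.0, 0.001]
contact_force: [0.1, -0.4, 1.4]
grip_width: -0.0
gripper_force: 0.5
```

>>> {"api": "step_arm", "payload": {"increments": [[-2, 0, -8, 0, 0], [-2, 0, -8, 0, 0], [-2, 0, -8, 0, 0], [-2, 0, -8, 0, 0], [-2, 0, -7, 0, 0]]}}

```text
t: 4.05
position: [0.4339, 0.0484, 0.0858]
tcp_rot: [0.035, 0.999, 0.0, 0.0]
contact_force: [0.9, -0.1, 1.4]
grip_width: -0.001
gripper_force: 0.5
```

>>> {"api": "step_arm", "payload": {"increments": [[0, 0, -4, 0, 0], [0, 0, -4, 0, 0], [0, 0, -2, 0, 0], [0, 0, -1, 0, 0], [0, 0, 0, 0, 0]]}}

```text
t: 4.55
position: [0.4333, 0.0482, 0.0759]
tcp_rot: [0.035, 0.999, -0.001, -0.001]
contact_force: [-3.9, -1.2, 9.9]
grip_width: 0.001
gripper_force: 5.3
```

>>> {"api": "step_arm", "payload": {"increments": [[0, 0, -1, 0, 0], [0, 0, 0, 0, 0], [0, 0, 20, 0, 0], [0, 0, 40, 0, 0], [0, 0, 40, 0, 30]]}}

```text
t: 5.05
position: [0.4332, 0.0484, 0.1751]
tcp_rot: [0.035, 0.999, 0.0, -0.001]
contact_force: [2.1, -0.9, 0.7]
grip_width: 0.157
gripper_force: 0.0
```

>>> {"api": "step_arm", "payload": {"increments": [[4, -30, 30, 0, 30], [4, -30, 20, 0, 30], [2, -25, 5, 0, 30], [0, 0, 0, 0, 30], [0, 0, 0, 0, 30]]}}

```text
t: 5.55
position: [0.4435, -0.0369, 0.2292]
tcp_rot: [0.036, 0.999, 0.0, -0.0]
contact_force: [-0.0, 1.1, 0.5]
grip_width: 0.351
gripper_force: 0.0
```

```bash
cat > look.py <<'E'
from h import *
import sys
def look(name):
    n="wrist"; s=ctrl.state(); print(s["t"],s["position"].round(4),Rot.from_quat(s["tcp_rot"]).as_euler("ZYX",degrees=True).round(2),s["contact_force"].round(1),s["joint_positions"].round(2))
    a,d=optics.capture(n); cv2.imwrite(f"pics/{name}.png",a[:,:,::-1]); np.savez(f"{name}.npz",a=a,d=d)
    return a,d,pts(n,d,np.ones_like(d,bool))
E
python3 - <<'E'
from look import *
a,d,A=look("w2")
near=(abs(A[:,0]-.473)<.05)&(abs(A[:,1]+.072)<.05)
T=A[near&(abs(A[:,2]-.104)<.004)]; print("head",len(T),np.median(T,0),rect(trim(T[:,:2])) if len(T)>9 else 0)
near=(abs(A[:,0]-.473)<.1)&(A[:,1]>-.01)&(A[:,1]<.15)
T=A[near&(abs(A[:,2]-.076)<.006)]; print("lid",len(T),np.percentile(T,[3,50,97],0).round(4))
print(px("wrist",[[.473,-.072,.104]]))
E
```

```text
5.55 [ 0.4435 -0.0369  0.2292] [175.86  -0.   179.99] [-0.   1.1  0.5] [ 0.8   0.18 -0.89  2.02  0.17  1.02  1.32]
head 3497 [ 0.46908456 -0.07179498  0.10402628] (array([470.7, -71.5]), array([49.9, 50.5]), 82.4)
lid 23322 [[ 0.4145 -0.005   0.0747]
 [ 0.4741  0.0619  0.0765]
 [ 0.5549  0.1275  0.078 ]]
[[280.40430858 220.57266551]]
```

View pics/w2.png

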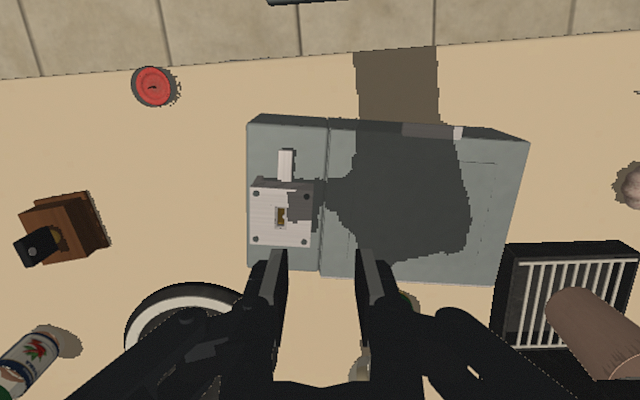

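>>> {"api": "step_arm", "payload": {"increments": [[5, -45, 0, 0.04, 40], [5, -45, 0, 0.04, 40], [5, -45, 0, 0.04, 40], [5, -45, 0, 0.04, 40], [5, -45, 0, 0, 40]]}}

```text
t: 6.1
position: [0.4691, -0.2616, 0.2288]
tcp_rot: [-0.046, 0.999, 0.0, -0.0]
contact_force: [0.3, 1.6, 1.2]
grip_width: 0.468
gripper_force: 0.0
```

>>> {"api": "step_arm", "payload": {"increments": [[5, -45, -10, 0, 40], [5, -15, -20, 0, 40], [0, 0, -20, 0, 40], [0, 0, 0, 0, 40], [0, 0, 0, 0, 40]]}}

```text
t: 6.6
position: [0.4793, -0.3198, 0.1792]
tcp_rot: [-0.046, 0.999, 0.001, -0.0]
contact_force: [0.4, 0.1, -0.1]
grip_width: 0.468
gripper_force: 0.0
```

```bash
python3 - <<'E'
from look import *
# keyhole in w2 : dark/brass pixels on head plane
z=np.load("w2.npz"); np.save("w2crop.npy",z["a"][200:235,265:300])
a,d,A=look("w3")
near=(abs(A[:,0]-.503)<.06)&(abs(A[:,1]+.322)<.06)
T=A[near&(abs(A[:,2]-.034)<.003)]; print("stand",len(T),rect(trim(T[:,:2])) if len(T)>9 else 0)
for lo,hi in [(.071,.08),(.064,.08)]:
    T=A[near&(A[:,2]>lo)&(A[:,2]<hi)]; print("key",len(T),np.median(T,0).round(4),rect(trim(T[:,:2])) if len(T)>9 else 0)
print(px("wrist",[[.503,-.322,.074]]))
E
```

```text
6.6 [ 0.4793 -0.3198  0.1792] [-1.7472e+02 -2.0000e-02  1.7991e+02] [ 0.4  0.1 -0.1] [ 1.06  0.46 -0.72  1.8   0.35  1.02  1.87]
stand 3243 (array([ 504.3, -322.3]), array([60.6, 50.1]), 6.3)
key 464 [ 0.5032 -0.3222  0.0748] (array([ 503.6, -322.2]), array([27.1,  9.9]), 5.3)
key 506 [ 0.5018 -0.3223  0.0748] (array([ 503.5, -322.2]), array([27.3,  9.9]), 5.3)
[[316.75826479 219.56985861]]
```

View pics/w3.png

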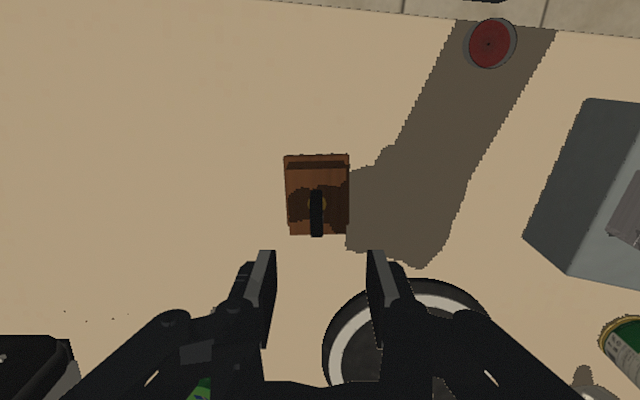

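>>> {"api": "step_arm", "payload": {"increments": [[12, -1, -5, 0, 40], [12, -1, -30, 0, 40], [0, 0, -40, 0, 40], [0, 0, -40, 0, 40], [0, 0, -21, 0, 40]]}}

```text
t: 7.15
position: [0.5025, -0.3227, 0.0408]
tcp_rot: [-0.045, 0.999, 0.001, -0.001]
contact_force: [-1.1, -0.7, 0.3]
grip_width: 0.47
gripper_force: 0.0
```

>>> {"api": "step_arm", "payload": {"increments": [[0, 0, 0, 0, 40], [0, 0, 0, 0, 5], [0, 0, 0, 0, 5], [0, 0, 0, 0, 5], [0, 0, 0, 0, 5]], "newtons": 80}}

```text
t: 7.65
position: [0.5044, -0.3229, 0.0453]
tcp_rot: [-0.045, 0.999, -0.0, 0.002]
contact_force: [0.9, 3.7, 6.2]
grip_width: 0.099
gripper_force: 78.4
```

>>> {"api": "step_arm", "payload": {"increments": [[0, 0, 0, 0, 5], [0, 0, 0, 0, 5], [0, 0, 0, 0, 5], [0, 0, 3, 0, 5], [0, 0, 3, 0, 5]]}}

```text
t: 8.15
position: [0.5035, -0.3231, 0.0496]
tcp_rot: [-0.045, 0.999, 0.0, 0.001]
contact_force: [3.3, 1.7, -4.5]
grip_width: 0.1
gripper_force: 77.7
```

>>> {"api": "step_arm", "payload": {"increments": [[0, 0, 15, 0, 5], [0, 0, 20, 0, 5], [0, 0, 30, 0, 5], [0, 0, 30, 0, 5], [-2, 20, 30, 0, 5]]}}

```text
t: 8.65
position: [0.4994, -0.3078, 0.1756]
tcp_rot: [-0.042, 0.999, -0.001, -0.001]
contact_force: [0.1, -0.2, -0.5]
grip_width: 0.1
gripper_force: 78.6
```

>>> {"api": "step_arm", "payload": {"increments": [[-4, 35, 10, -0.04, 5], [-4, 35, 0, -0.04, 5], [-4, 35, 0, -0.04, 5], [-4, 35, 0, -0.04, 5], [-4, 35, 0, -0.04, 5]]}}

```text
t: 9.15
position: [0.4799, -0.1287, 0.1849]
tcp_rot: [0.057, 0.998, -0.001, -0.0]
contact_force: [0.4, 0.4, -0.3]
grip_width: 0.1
gripper_force: 78.6
```

>>> {"api": "step_arm", "payload": {"increments": [[-4, 25, 0, -0.027, 5], [-4, 15, 0, 0, 5], [-3, 10, 0, 0, 5], [0, 0, 0, 0, 5], [0, 0, 0, 0, 5]]}}

```text
t: 9.65
position: [0.4698, -0.0801, 0.1843]
tcp_rot: [0.07, 0.998, -0.0, 0.0]
contact_force: [0.4, -0.9, -1.0]
grip_width: 0.103
gripper_force: 78.6
```

```bash
python3 - <<'E'
from look import *
a,d,A=look("w4")
print(px("wrist",[[.4707,-.0715,.104]]))
near=(abs(A[:,0]-.473)<.05)&(abs(A[:,1]+.072)<.05)
T=A[near&(abs(A[:,2]-.104)<.004)]; print("head",len(T),rect(trim(T[:,:2])) if len(T)>9 else 0)
c=a[60:360,160:480]; cv2.imwrite("pics/w4c.png",cv2.resize(c,None,fx=1.9,fy=1.9,interpolation=cv2.INTER_CUBIC)[:,:,::-1])
E
```

```text
9.65 [ 0.4698 -0.0801  0.1843] [ 172.02    0.   -179.96] [ 0.4 -0.9 -1. ] [ 0.75  0.29 -0.78  2.01  0.25  0.94  1.26]
[[335.55153061 202.47782304]]
head 5043 (array([470.9, -72.6]), array([49.8, 50.8]), 82.6)
```

View pics/w4c.png

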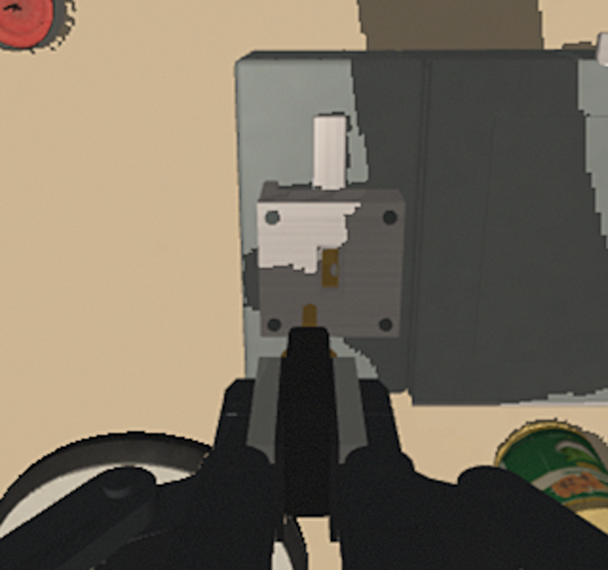

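```bash
cat > gold.py <<'E'
from look import *
def ray(u,v,z0,n="wrist"):
    K,p,R,m=cam(n); r=R@np.array([(u-K[0,2])/K[0,0],-(v-K[1,2])/K[1,1],-1]); return p+r*(z0-p[2])/r[2]
def gold(a,d,v0=170,v1=260,u0=290,u1=370):
    h=cv2.cvtColor(a,cv2.COLOR_RGB2HSV); m=((h[...,0]>8)&(h[...,0]<30)&(h[...,1]>130)).astype(np.uint8)
    k=np.zeros_like(m); k[v0:v1,u0:u1]=m[v0:v1,u0:u1]
    n,l,s,c=cv2.connectedComponentsWithStats(k)
    for i in range(1,n):
        if s[i,4]>15:
            P=pts("wrist",d,l==i); print(s[i],c[i].round(1),"med",np.median(P,0).round(4) if len(P) else 0,"range",np.percentile(P,[3,97],0).round(4) if len(P) else 0,"plane104",ray(*c[i],.104).round(4))
            x,y,w,hh=s[i,:4]; print("  corners on plane",[ray(x+i*(w-1),y+j*(hh-1),.104)[:2].round(4) for i in(0,1) for j in (0,1)])
E
python3 - <<'E'
from gold import *
z=np.load("w4.npz"); gold(z["a"],z["d"])
E
```

```text
[330 191   8  20 119] [332.9 200.2] med [ 0.4783 -0.0737  0.0791] range [[ 0.4704 -0.0759  0.0736]
 [ 0.4791 -0.07    0.0966]] plane104 [ 0.4689 -0.073   0.104 ]
  corners on plane [array([ 0.4622, -0.0741]), array([ 0.4755, -0.0759]), array([ 0.4628, -0.0695]), array([ 0.4762, -0.0712])]
[319 220   7  12  69] [322.4 225.9] med [ 0.4622 -0.0794  0.1571] range [[ 0.4618 -0.0805  0.1505]
 [ 0.4627 -0.0779  0.1634]] plane104 [ 0.4863 -0.0825  0.104 ]
  corners on plane [array([ 0.4817, -0.0842]), array([ 0.4898, -0.0853]), array([ 0.4823, -0.0802]), array([ 0.4904, -0.0813])]
```

>>> {"api": "step_arm", "payload": {"increments": [[1.7, 7.6, 0, 0, 5], [0, 0, -20, 0, 5], [0, 0, -16, 0, 5], [0, 0, 0, 0, 5], [0, 0, 0, 0, 5]]}}

```text
t: 10.2
position: [0.4716, -0.071, 0.1484]
tcp_rot: [0.069, 0.998, 0.0, -0.0]
contact_force: [0.3, 0.1, -0.6]
grip_width: 0.101
gripper_force: 78.5
```

```bash
python3 - <<'E'
from gold import *
a,d,A=look("w5")
near=(abs(A[:,0]-.473)<.05)&(abs(A[:,1]+.072)<.05)
T=A[near&(abs(A[:,2]-.104)<.004)]; print("head",len(T),rect(trim(T[:,:2])))
gold(a,d,150,290)
u,v=px("wrist",[[.471,-.0726,.115]])[0].astype(int); c=a[v-50:v+50,u-60:u+60]; print(u,v)
cv2.imwrite("pics/w5c.png",cv2.resize(c,None,fx=5,fy=5,interpolation=cv2.INTER_CUBIC)[:,:,::-1])
E
```

```text
10.2 [ 0.4716 -0.071   0.1484] [ 1.7209e+02 -2.0000e-02  1.7997e+02] [ 0.3  0.1 -0.6] [ 0.7   0.34 -0.76  2.05  0.31  0.87  1.2 ]
head 5765 (array([470.1, -72.4]), array([50.2, 48.5]), 82.9)
[315 211  11  21 202] [319.5 221.6] med [ 0.4757 -0.0735  0.0936] range [[ 0.464  -0.076   0.0744]
 [ 0.4793 -0.0687  0.1275]] plane104 [ 0.4697 -0.0724  0.104 ]
  corners on plane [array([ 0.4629, -0.0739]), array([ 0.4752, -0.0757]), array([ 0.4637, -0.0684]), array([ 0.476, -0.07 ])]
319 232
```

View pics/w5c.png

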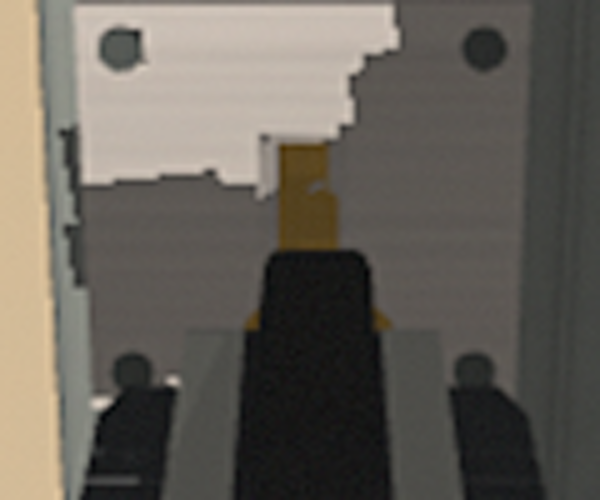

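>>> {"api": "step_arm", "payload": {"increments": [[-0.5, -1.4, 0, 0, 5], [0, 0, -4, 0, 5], [0, 0, -4, 0, 5], [0, 0, -3, 0, 5], [0, 0, 0, 0, 5]]}}

```text
t: 10.75
position: [0.4707, -0.0724, 0.1369]
tcp_rot: [0.069, 0.998, 0.0, -0.0]
contact_force: [-0.6, -0.1, -0.7]
grip_width: 0.103
gripper_force: 78.6
```

>>> {"api": "step_arm", "payload": {"increments": [[0, 0, -2, 0, 5], [0, 0, -2, 0, 5], [0, 0, -1, 0, 5], [0, 0, -1, 0, 5], [0, 0, 0, 0, 5]]}}

```text
t: 11.25
position: [0.4708, -0.0724, 0.1312]
tcp_rot: [0.069, 0.998, 0.0, -0.0]
contact_force: [-0.1, -0.0, 0.3]
grip_width: 0.102
gripper_force: 78.6
```

>>> {"api": "step_arm", "payload": {"increments": [[0, 0, -1.5, 0, 5], [0, 0, -1.5, 0, 5], [0, 0, -1, 0.08, 5], [0, 0, -1, -0.16, 5], [0, 0, -1, 0.16, 5]]}}

```text
t: 11.75
position: [0.4711, -0.0732, 0.1257]
tcp_rot: [0.029, 1.0, -0.001, 0.0]
contact_force: [-1.5, 0.6, 8.8]
grip_width: 0.103
gripper_force: 80.0
```

>>> {"api": "step_arm", "payload": {"increments": [[0, 0, -1, -0.16, 5], [0, 0, -1, 0.16, 5], [0, 0, -1, -0.16, 5], [0, 0, -1, 0.16, 5], [0, 0, -1, -0.16, 5]]}}

```text
t: 12.25
position: [0.4721, -0.073, 0.121]
tcp_rot: [0.104, 0.995, -0.0, 0.001]
contact_force: [-0.4, -1.4, 4.3]
grip_width: 0.103
gripper_force: 79.0
```

>>> {"api": "step_arm", "payload": {"increments": [[0, 0, -1, 0.16, 5], [0, 0, -1, -0.16, 5], [0, 0, -1, 0.16, 5], [0, 0, -1, -0.16, 5], [0, 0, -1, 0.16, 5]]}}

```text
t: 12.75
position: [0.4719, -0.0725, 0.1161]
tcp_rot: [0.029, 1.0, -0.0, 0.001]
contact_force: [-0.4, -0.3, 5.3]
grip_width: 0.104
gripper_force: 79.6
```

>>> {"api": "step_arm", "payload": {"increments": [[0, 0, -1, -0.16, 5], [0, 0, -1, 0.16, 5], [0, 0, -1, -0.16, 5], [0, 0, -0.5, 0.08, 5], [0, 0, 0, 0, 5]]}}

```text
t: 13.25
position: [0.4727, -0.0726, 0.1151]
tcp_rot: [0.063, 0.998, -0.001, 0.001]
contact_force: [-5.9, 0.5, 26.3]
grip_width: 0.098
gripper_force: 82.7
```

>>> {"api": "step_arm", "payload": {"increments": [[0, 0, 0.8, 0, 5], [0, 0, 0, -0.1, 5], [0, 0, 0, -0.14, 5], [0, 0, 0, -0.14, 5], [0, 0, 0, -0.14, 5]], "newtons": 110}}

```text
t: 13.75
position: [0.472, -0.073, 0.1152]
tcp_rot: [0.321, 0.947, -0.001, 0.001]
contact_force: [-5.0, -1.4, 19.8]
grip_width: 0.095
gripper_force: 108.2
```

```bash
python3 - <<'E'
from look import *
s=ctrl.state(); print(s["position"],s["contact_force"],s["ft_torque"],Rot.from_quat(s["tcp_rot"]).as_euler("ZYX",degrees=True).round(1),s["joint_positions"].round(2))
E
```

```text
[ 0.4719876  -0.07298899  0.11519438] [-5.01856335 -1.42283832 19.81356342] [-0.37792243  1.35402627  0.12343468] [ 142.6    0.2 -179.9] [ 0.57  0.36 -0.61  2.08  0.29  0.78  0.7 ]
```

>>> {"api": "step_arm", "payload": {"increments": [[0, 0, 0, -0.14, 5], [0, 0, 0, -0.14, 5], [0, 0, 0, -0.14, 5], [0, 0, 0, -0.14, 5], [0, 0, 0, -0.14, 5]]}}

```text
t: 14.25
position: [0.4712, -0.073, 0.1152]
tcp_rot: [0.626, 0.78, -0.001, 0.001]
contact_force: [-6.0, -0.8, 21.5]
grip_width: 0.094
gripper_force: 108.4
```

>>> {"api": "step_arm", "payload": {"increments": [[0, 0, 0, -0.12, 5], [0, 0, 0, -0.1, 5], [0, 0, 0, -0.1, 5], [0, 0, 0, -0.05, 5], [0, 0, 0, 0, 5]]}}

```text
t: 14.75
position: [0.4709, -0.0728, 0.1152]
tcp_rot: [0.757, 0.653, -0.001, 0.001]
contact_force: [-7.1, -1.0, 21.8]
grip_width: 0.1
gripper_force: 108.5
```

```bash
python3 - <<'E'
from look import *
a,d,A=look("w6"); s=ctrl.state(); print(s["position"],s["contact_force"],s["ft_torque"],s["joint_positions"].round(2))
E
```

```text
14.75 [ 0.4709 -0.0728  0.1152] [ 8.1560e+01  1.3000e-01 -1.7999e+02] [-7.1 -1.  21.8] [ 0.37  0.32 -0.37  2.09  0.17  0.75 -0.25]
[ 0.4708708  -0.07281123  0.11516037] [-6.85553591 -0.38351888 22.65453825] [-0.15419268  1.85890667  0.09150862] [ 0.37  0.32 -0.37  2.09  0.17  0.75 -0.25]
```

>>> {"api": "step_arm", "payload": {"increments": [[0, 0, 0, -0.04, 5], [0, 0, 0, -0.03, 5], [0, 0, 0, -0.03, 5], [0, 0, 0, 0, 5], [0, 0, 0, 0, 5]]}}

```text
t: 15.3
position: [0.4708, -0.0728, 0.1152]
tcp_rot: [0.789, 0.615, -0.001, 0.001]
contact_force: [-8.4, -0.4, 23.4]
grip_width: 0.099
gripper_force: 108.6
```

```bash
python3 - <<'E'
from look import *
a,d,A=look("w7"); s=ctrl.state(); print(s["ft_torque"],s["grip_width"])
cv2.imwrite("pics/w7.png",a[:,:,::-1])
b,_=optics.capture("top"); c=b[150:270,190:350]
cv2.imwrite("pics/both.png",np.vstack([cv2.resize(a,(480,300)),cv2.resize(c,(400,300)).copy() if 0 else cv2.resize(c,(480,290))])[:,:,::-1])
E
```

```text
15.3 [ 0.4708 -0.0728  0.1152] [ 7.59e+01  1.30e-01 -1.80e+02] [-8.4 -0.4 23.4] [ 0.35  0.32 -0.35  2.09  0.16  0.75 -0.34]
[-0.0893686   1.91823113  0.26708473] 0.0950180275257617
```

View pics/both.png

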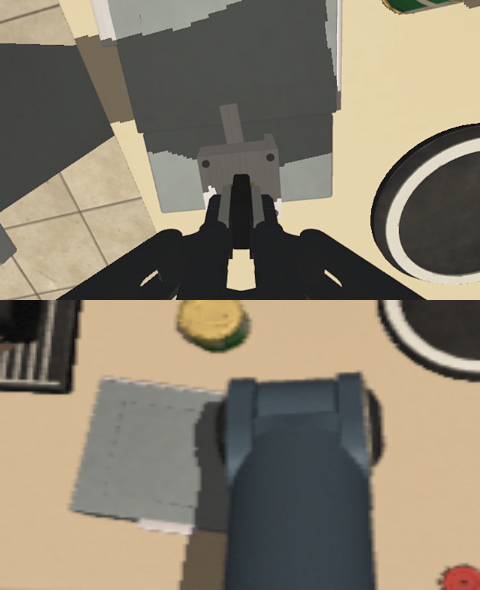

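The view shows the tongue at (231,122), swung over the shut lid. The torque has risen to 0.27 N m, so the plug is against its stop, and the key is seated and gripped.

```bash
python3 -c "
from cell import ctrl
print(ctrl.hand_in())"
```

```text
the job is handed in; nothing more can be done
None
```

I handed the job in after about 15 s of robot time: the lid is shut, the key is fully down in the lock, turned clockwise to its stop with the tongue over the lid, and still gripped; the tin, jar and candle were not touched.

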